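# Point out the fallen carton and where it is to be weighed

### The arm

A 7-joint arm with a two-finger parallel gripper is mounted at the origin on a cart in front of the work surface, level with it; the furniture and walls round the work are solid. World frame = base frame: x ahead of the robot, y to its left, z up, the work surface at z = 0. Lengths are in m, angles in rad, forces in N, time in s.
With the tool pointing down it reaches from about 0.35 to 0.9 m from the base axis. Payload 8.1 kg.
Tool frame: the origin (TCP) lies midway between the tips of the shut fingers; the grasp point (between the pads) lies 19 mm behind it; z points along the fingers, y is the line along which they close (so a half turn about z gives the same grasp; the last joint's range is limited). The gripper opens to 92 mm and grips with 3 to 60 N. Pads are 19 mm wide; open, the fingers measure 130 mm over their backs; the gripper's body (75 mm by 190 mm) begins 47 mm behind the grasp point.
Start: joints at [1.043, 0.434, 0.025, 1.573, -0.012, 1.134, -0.075], TCP at [0.258, -0.569, 0.227] pointing down, gripper open.
Joint ranges: [-2.62, 2.62], [-0.44, 2.09], [-1.27, 1.32], [0.08, 2.57], [-1.32, 4.46], [0.12, 2], [-2.74, 2.74]. Speed limits (rad/s): [2.22, 2.22, 3.01, 3.01, 3.14, 3.14, 3.14].

### API

Orientations are given as a rotation vector (axis times angle).
In Python, from cell import observe, get_image, camera_model, sign_off, recognise, silhouettes gives the robot as it stands.
- The arm moves only by the tool apply_moves, never from a script. Its argument "motion" is a list of rows, each an object of numbers: "x", "y", "z": the shift along the world's x, y, z in cm; "yaw": the turn about the world's z in degrees; "hand": the opening, from -1 (shut) to 1 (fully open), so that 0 is half open. In form: [{"x": .., "y": .., "z": .., "yaw": .., "hand": ..}, ...]. A call has 1 to 10 rows; each row is the pose to reach, as a shift and turn from the pose commanded when the call began; what a row does not reach only later rows make up. A row lasts 1/8 s, in which the tool goes at most 62.5 mm and 10.7 degrees, less where a joint would pass 70% of its speed; a pose out of reach is approached as far as the arm can. A call with a gripper value outside its range is refused whole. The fingers move at their own pace and stop on an object; "newtons" is the grip in N (left out, the last holds). Time passes only in rows, so rows that repeat a pose let the fingers close. It gives the time, the measured TCP pose, the force, the opening and the grip force at its end, in the units of the state.
- observe(): the state, without advancing time (a new reading comes with each control period).
- get_image(name): name is "scene" or "top" or "wrist"; returns the picture (420x560x3 uint8, blue, green, red); there is no depth.
- camera_model(name): a dict with "camera_matrix" (3x3 intrinsics, pixels), "T" (4x4, takes a point from camera to world coordinates). Camera axes: x right, y up, looking along -z (the intrinsics and any distortion apply to the point x, -y, -z); pixel columns grow to the right and rows downward; lengths in m; the calibration is good to about 2 mm. A picture is of the moment at which its call begins: read the wrist's pose just before it. camera_model takes no time and is no camera call; for the wrist camera it gives the pose at the moment of the call.
- sign_off(): hands the job in; it is judged then, once.
Trained networks look in the newest picture that a camera, given by its name, has taken for a name from the list of things; names that differ only in an ending like _2 or _b are one class to them, and where a whole thing is asked for, a point or a joint stands for the part that bears it (a point fixed in the world has none). Each returns a list of dicts, best first, with "p" (0 to 1); they miss things now and then, are a little off and sometimes report something else, mostly with a low value. They report only what shows in the picture. A call takes as long as a camera call. They do not tell look-alikes from the thing itself.
- recognise(query, camera): "rect" ([left, top, right, bottom] in pixels, round what is visible of it).
- silhouettes(query, camera): "mask" (420x560 bool, what is visible of it) and "rect" ([left, top, right, bottom] in pixels, round what is visible of it).
The state is a dict: "clock": time; "joints": joint angles; "dq": joint speeds; "joint_efforts": joint torques, N m; "position": TCP position; "ee_rot": TCP orientation; "force": force on the tool from outside, world axes, zero at the start; "ft_torque": the same for the moment, N m; "width": opening from 0.0 (shut) to 1.0 (fully open); "gripper_force": force on a finger pad.
Only numpy, scipy, OpenCV 4.12 (cv2) and the standard library are available. Lean on these libraries where they do the work, as an engineer would, in place of code of your own. Each camera call takes 0.05 s, during which the arm holds its last target. There are 200 camera calls.

### The job

Show the packer which carton is to be weighed: point straight down with the fingertips at the middle of the one carton that lies on its side on the bare table top, near the standing ones (not those in the trays at the back), a few centimetres above it, and stay there for at least two seconds. Then point in the same way at the middle of the bench scale's square weighing pan, stay at least two seconds, and finish still pointing there. Touch and move nothing, and do not bring the fingers down over either of the standing cartons.

Things in the scene. Friction and masses are not known exactly. Their poses are not given: they have to be found in the camera images.
- carton_top (a point): Middle of the upper face of the lying carton: a small folding box 117 long, 34 wide, 34 high as it lies on the table (loose, about 30 g). The point lies 34 mm above the table; x runs along its length, z up. It lies at any yaw and changes places with the standing cartons and the scale.
- carton_a_top (a point): Middle of the top of a standing carton, 34 x 34 mm and 129 mm high (loose, easily knocked over). The point lies 129 mm above the table; z up.
- carton_b_top (a point): Middle of the top of a second standing carton, 34 x 34 mm and 132 mm high. The point lies 132 mm above the table; z up.
- pan_top (a point): Middle of the weighing pan's upper face. White digital bench scale 178 x 132 mm, 25 mm high, loose; pan 118 x 122 mm, at the end away from the display and keys. The point lies 25 mm above the table; x runs along the scale away from the display (about to the robot's right), z up. The scale and the three cartons swap places on the table left of the power strip.
Not all that is in view belongs to the job. What is shaped like the part that bears carton_top but red is not meant.

How it is judged:
On the way, in this order (a step that is already met when the one before it is completed fails the run):
1. the fingertips dwell just above the middle of the lying carton for 2 s (horizontal distance between the grasp point and carton_top below 0.025 m and height (world z) of the grasp point below 0.125 m), for 2 s.
2. the fingertips dwell just above the middle of the weighing pan for 2 s (horizontal distance between the grasp point and pan_top below 0.03 m and height (world z) of the grasp point below 0.115 m), for 2 s.
At the end, for the whole second after the job is handed in: The grasp point is still within 30 mm (seen from above) of the middle of the weighing pan and less than 115 mm above the table (fingertips at most some 7 cm above the pan); the lying carton, the two standing cartons and the scale are within 8 mm of where they started (all of step 2 and distance of each of carton_top, pan_top, carton_a_top, carton_b_top from where it was at the start of the episode below 0.008 m); the robot touches nothing.
It fails at once if the robot touches something (contact force between any of the fingers, the arm and anything else above 0.5 N).
It fails at once if a carton or the scale is moved or lifted (distance of any of carton_top, pan_top, carton_a_top, carton_b_top from where it was at the start of the episode above 0.01 m).
It fails at once if the fingers come down over a standing carton (grasp point within 25 mm of its axis and less than 185 mm above the table) (height (world z) of the grasp point below 0.185 m and (horizontal distance between the grasp point and carton_a_top below 0.025 m or horizontal distance between the grasp point and carton_b_top below 0.025 m)).
It also fails if it takes over 43 s, if anything falls off the work surface, if the arm or the gripper's body presses on something with over 40 N, if the wrist force passes 120 N, or if a joint passes its speed limit or range.

## Working session

There is one attempt and no reset: what is moved stays moved. The work goes in short steps, Python scripts to look and compute and a tool call to move; the robot and the scene stay as the last step left them, time stands still between calls to the robot, and variables do not carry over. Pictures are saved under pics/ and viewed, at most 10 in all, crops included, and the job is handed in when it is done.

Besides the shell and the picture viewer there is one more tool, called after "Emit:" by a JSON object that holds its "api" and its "payload", one argument or row to a line. apply_moves: Moves the arm, as the interface text tells. Its arguments: {"type":"object","properties":{"motion":{"type":"array","items":{"type":"object","properties":{"x":{"type":"number"},"y":{"type":"number"},"z":{"type":"number"},"yaw":{"type":"number"},"hand":{"type":"number"}}}},"newtons":{"type":"number"}},"required":["motion"]}

```bash
mkdir -p pics
cat > h.py <<'E'
import numpy as np, cv2
from cell import *
def ray(cam,u,v,z):
    m=camera_model(cam);K=np.array(m["camera_matrix"]);T=np.array(m["T"])
    d=np.linalg.inv(K)@[u,v,1];d=T[:3,:3]@[d[0],-d[1],-d[2]];o=T[:3,3]
    return o+d*(z-o[2])/d[2]
E
python3 - <<'E'
from h import *
for c in("scene","top"):
    cv2.imwrite(f"pics/{c}0.png",get_image(c)); m=camera_model(c); print(c,[k for k in m],np.round(np.array(m["T"])[:3,3],2))
    for q,z in(("carton_top",.034),("carton_a_top",.13),("pan_top",.025)):
        for r in silhouettes(q,c):
            (x,y),s,a=cv2.minAreaRect(np.argwhere(r["mask"])[:,::-1].astype(np.float32))
            print(q,round(r["p"],2),np.round(r["rect"]),np.round([x,y,*s,a]),np.round(ray(c,x,y,z),3))
o=observe();print(o["position"],o["ee_rot"],o["clock"])
E
```

```text
scene ['camera_matrix', 'T'] [0.04 0.68 0.65]
carton_top 0.57 [157. 216. 213. 249.] [184. 231.  54.  22.  18.] [0.684 0.405 0.034]
carton_a_top 0.77 [292. 145. 315. 199.] [303. 173.  18.  50.   4.] [0.577 0.143 0.13 ]
pan_top 0.78 [224. 244. 332. 324.] [277. 281.  89.  62.  38.] [0.442 0.336 0.025]
top ['camera_matrix', 'T'] [0.44 0.25 0.94]
carton_top 0.91 [294. 257. 348. 292.] [323. 275.  55.  17.  30.] [0.427 0.105 0.034]
carton_top 0.9 [176. 122. 214. 176.] [193. 148.  54.  16.  66.] [0.698 0.395 0.034]
carton_a_top 0.59 [324. 158. 355. 191.] [340. 173.  21.  37.  45.] [0.63  0.087 0.13 ]
pan_top 0.97 [188. 218. 257. 306.] [218. 262.  83.  62.  84.] [0.451 0.329 0.025]
[ 0.25754695 -0.56940239  0.22662071] [-3.07084536e+00 -6.62060425e-01  7.90919225e-05] 0.4
```

View pics/top0.png

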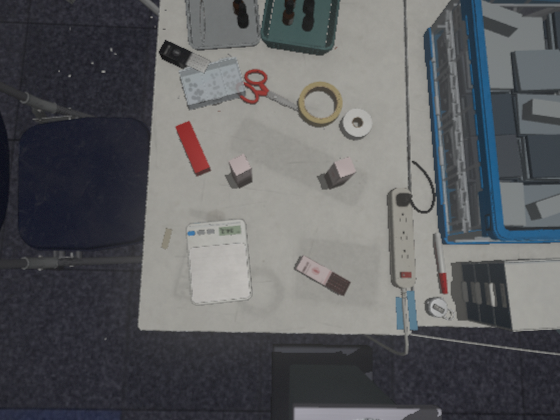

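View pics/scene0.png

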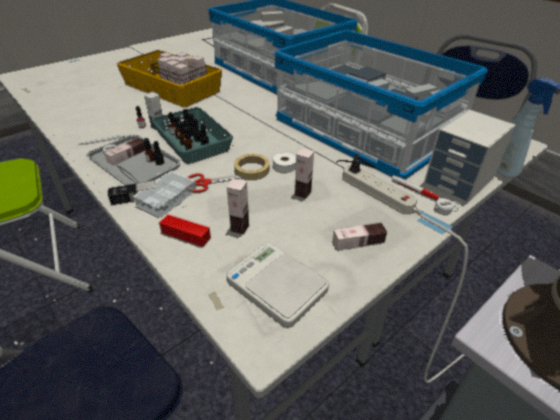

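Top view: two boxes have the lying-carton shape. One is white and dark at (323,275) and the other is red at (193,148). The white and dark one fits, because red is ruled out and it lies on bare table near the standing cartons at (240,170) and (341,173). The scale is at (218,262), with its display at the upper end (230,230) and the pan at the lower end. I'll confirm both in one enlarged crop.

Run:
```python
from h import *
im=cv2.imread("pics/top0.png")[145:315,175:365]
cv2.imwrite("pics/crop.png",cv2.resize(im,None,fx=3.5,fy=3.5,interpolation=cv2.INTER_CUBIC))
get_image("top")
for r in silhouettes("carton_top","top")+silhouettes("pan_top","top"):
    b=cv2.boxPoints(cv2.minAreaRect(np.argwhere(r["mask"])[:,::-1].astype(np.float32)))
    w=np.array([ray("top",*p,.025) for p in b]);print(np.round(b),np.round(w[:,:2],3).tolist(),np.linalg.norm(w[1]-w[0]),np.linalg.norm(w[2]-w[1]))
```

```text
[[176. 127.]
 [189. 121.]
 [211. 171.]
 [197. 176.]] [[0.75, 0.437], [0.765, 0.408], [0.652, 0.354], [0.637, 0.384]] 0.033336874169896606 0.12562326237350166
[[294. 269.]
 [303. 254.]
 [351. 282.]
 [343. 297.]] [[0.44, 0.165], [0.471, 0.147], [0.414, 0.041], [0.383, 0.059]] 0.03655990742194519 0.12060007554754826
[[184. 223.]
 [245. 217.]
 [253. 300.]
 [192. 306.]] [[0.533, 0.407], [0.549, 0.274], [0.372, 0.252], [0.358, 0.381]] 0.13369654560743502 0.17833790304756164
```

View pics/crop.png

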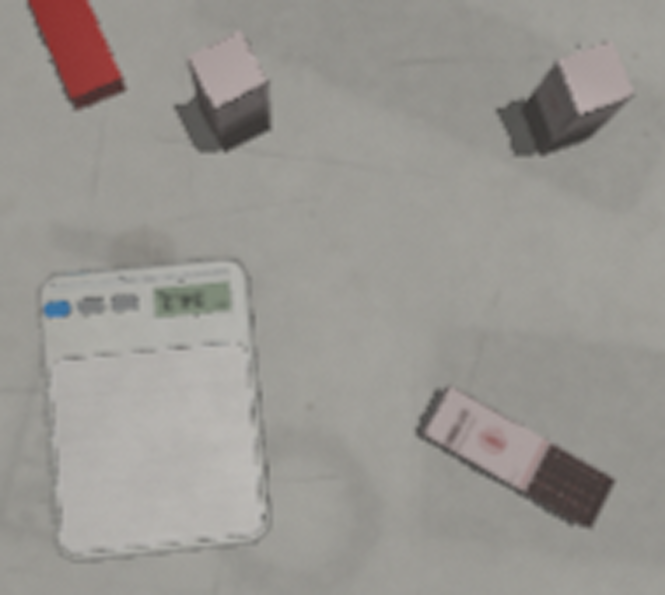

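The crop shows the white and dark carton centred at crop (515,456), which is full-picture (322,275). The pan square runs from about (52,360) to (265,545), so its middle is crop (157,449), or (220,273). The tops of the standing cartons are at (229,70) and (594,78).

Run:
```python
from h import *
p=observe()["position"]
for n,u,v,z in(("carton",515,456,.034),("pan",157,449,.025),("s1",229,70,.13),("s2",594,78,.13),("pc",52,360,.025),("pc",245,347,.025),("pc",265,545,.025),("pc",62,550,.025)):
    w=ray("top",175+u/3.5,145+v/3.5,z);print(n,np.round(w,3),np.round((w-p)*100,1))
for u,v in((470,262),(460,325)):print(ray("top",u,v,.15))
```

```text
carton [0.428 0.105 0.034] [ 17.   67.5 -19.3]
pan [0.427 0.325 0.025] [ 16.9  89.4 -20.2]
s1 [0.64  0.284 0.13 ] [38.2 85.4 -9.7]
s2 [0.642 0.077 0.13 ] [38.5 64.6 -9.7]
pc [0.479 0.391 0.025] [ 22.2  96.1 -20.2]
pc [0.49  0.273 0.025] [ 23.3  84.2 -20.2]
pc [0.37  0.257 0.025] [ 11.3  82.6 -20.2]
pc [0.365 0.379 0.025] [ 10.7  94.9 -20.2]
[ 0.46042315 -0.15854783  0.15      ]
[ 0.34367671 -0.13415256  0.15      ]
```

Emit:
{"api": "apply_moves", "payload": {
  "motion": [
    {"z": 6, "hand": -1},
    {"z": 12, "hand": -1},
    {"z": 18, "hand": -1},
    {"z": 21, "hand": -1},
    {"z": 21, "hand": -1},
    {"z": 21, "hand": -1}
  ]
}}

```text
schema error: expected keys x, y, z, yaw, hand
```

The pan measures about 119 x 122 mm, which matches the description. Every row needs all the keys.

Emit:
{"api": "apply_moves", "payload": {
  "motion": [
    {"x": 0, "y": 0, "z": 6, "yaw": 0, "hand": -1},
    {"x": 0, "y": 0, "z": 12, "yaw": 0, "hand": -1},
    {"x": 0, "y": 0, "z": 18, "yaw": 0, "hand": -1},
    {"x": 0, "y": 0, "z": 21, "yaw": 0, "hand": -1},
    {"x": 0, "y": 0, "z": 21, "yaw": 0, "hand": -1},
    {"x": 0, "y": 0, "z": 21, "yaw": 0, "hand": -1}
  ]
}}

```text
clock: 1.3
position: [0.2575, -0.5692, 0.4356]
ee_rot: [-3.07, -0.662, 0.001]
force: [0.0, 0.0, -0.8]
width: 0.396
gripper_force: 0.0
```

Emit:
{"api": "apply_moves", "payload": {
  "motion": [
    {"x": 4, "y": 4, "z": 0, "yaw": 0, "hand": -1},
    {"x": 8, "y": 8, "z": 0, "yaw": 0, "hand": -1},
    {"x": 11, "y": 12, "z": 0, "yaw": 0, "hand": -1},
    {"x": 14, "y": 17, "z": 0, "yaw": 0, "hand": -1},
    {"x": 16, "y": 22, "z": 0, "yaw": 0, "hand": -1},
    {"x": 17, "y": 27, "z": 0, "yaw": 0, "hand": -1},
    {"x": 17, "y": 32, "z": 0, "yaw": 0, "hand": -1},
    {"x": 17, "y": 37, "z": 0, "yaw": 0, "hand": -1},
    {"x": 17, "y": 42, "z": 0, "yaw": 0, "hand": -1},
    {"x": 17, "y": 47, "z": 0, "yaw": 0, "hand": -1}
  ]
}}

```text
clock: 2.55
position: [0.4267, -0.0978, 0.4353]
ee_rot: [-3.07, -0.662, 0.003]
force: [1.6, 0.5, 0.6]
width: 0.005
gripper_force: 0.0
```

Emit:
{"api": "apply_moves", "payload": {
  "motion": [
    {"x": 0, "y": 5, "z": 0, "yaw": 0, "hand": -1},
    {"x": 0, "y": 10, "z": 0, "yaw": 0, "hand": -1},
    {"x": 0, "y": 15, "z": 0, "yaw": 0, "hand": -1},
    {"x": 0, "y": 20.4, "z": 0, "yaw": 0, "hand": -1},
    {"x": 0, "y": 20.4, "z": 0, "yaw": 0, "hand": -1},
    {"x": 0, "y": 20.4, "z": 0, "yaw": 0, "hand": -1}
  ]
}}

```text
clock: 3.3
position: [0.4273, 0.1039, 0.4356]
ee_rot: [3.07, 0.662, -0.003]
force: [0.2, 0.3, -0.2]
width: 0.009
gripper_force: 0.0
```

Emit:
{"api": "apply_moves", "payload": {
  "motion": [
    {"x": 0, "y": 0, "z": -5, "yaw": 0, "hand": -1},
    {"x": 0, "y": 0, "z": -10, "yaw": 0, "hand": -1},
    {"x": 0, "y": 0, "z": -15, "yaw": 0, "hand": -1},
    {"x": 0, "y": 0, "z": -20, "yaw": 0, "hand": -1},
    {"x": 0, "y": 0, "z": -25, "yaw": 0, "hand": -1},
    {"x": 0, "y": 0, "z": -29, "yaw": 0, "hand": -1},
    {"x": 0, "y": 0, "z": -32, "yaw": 0, "hand": -1},
    {"x": 0, "y": 0, "z": -34, "yaw": 0, "hand": -1},
    {"x": 0, "y": 0, "z": -35.4, "yaw": 0, "hand": -1},
    {"x": 0, "y": 0, "z": -35.4, "yaw": 0, "hand": -1}
  ]
}}

```text
clock: 4.55
position: [0.427, 0.1035, 0.082]
ee_rot: [3.071, 0.66, -0.003]
force: [-0.7, 0.1, -0.4]
width: 0.006
gripper_force: 0.0
```

Run:
```python
from h import *
cv2.imwrite("pics/scene1.png",get_image("scene")); cv2.imwrite("pics/wrist1.png",get_image("wrist"))
o=observe();print(o["position"],o["clock"])
```

```text
[0.4279263  0.10427825 0.08317535] 4.65
```

View pics/scene1.png

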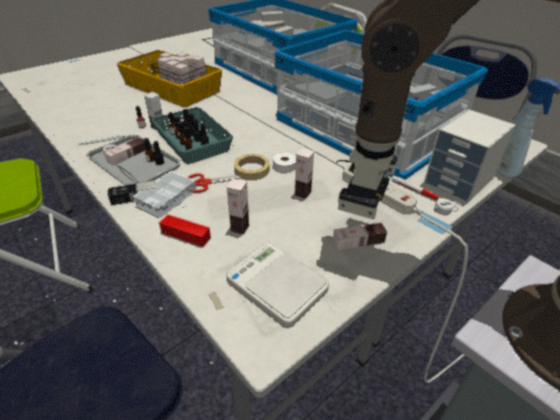

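Emit:
{"api": "apply_moves", "payload": {
  "motion": [
    {"x": 0, "y": 0, "z": 0, "yaw": 0, "hand": -1},
    {"x": 0, "y": 0, "z": 0, "yaw": 0, "hand": -1},
    {"x": 0, "y": 0, "z": 0, "yaw": 0, "hand": -1},
    {"x": 0, "y": 0, "z": 0, "yaw": 0, "hand": -1},
    {"x": 0, "y": 0, "z": 0, "yaw": 0, "hand": -1},
    {"x": 0, "y": 0, "z": 0, "yaw": 0, "hand": -1},
    {"x": 0, "y": 0, "z": 0, "yaw": 0, "hand": -1},
    {"x": 0, "y": 0, "z": 0, "yaw": 0, "hand": -1},
    {"x": 0, "y": 0, "z": 0, "yaw": 0, "hand": -1},
    {"x": 0, "y": 0, "z": 0, "yaw": 0, "hand": -1}
  ]
}}

```text
clock: 5.9
position: [0.4276, 0.1045, 0.0827]
ee_rot: [3.071, 0.662, -0.0]
force: [0.3, -0.6, -1.0]
width: 0.004
gripper_force: 0.0
```

Emit:
{"api": "apply_moves", "payload": {
  "motion": [
    {"x": 0, "y": 0, "z": 0, "yaw": 0, "hand": -1},
    {"x": 0, "y": 0, "z": 0, "yaw": 0, "hand": -1},
    {"x": 0, "y": 0, "z": 0, "yaw": 0, "hand": -1},
    {"x": 0, "y": 0, "z": 0, "yaw": 0, "hand": -1},
    {"x": 0, "y": 0, "z": 0, "yaw": 0, "hand": -1},
    {"x": 0, "y": 0, "z": 0, "yaw": 0, "hand": -1},
    {"x": 0, "y": 0, "z": 0, "yaw": 0, "hand": -1},
    {"x": 0, "y": 0, "z": 0, "yaw": 0, "hand": -1},
    {"x": 0, "y": 0, "z": 0, "yaw": 0, "hand": -1},
    {"x": 0, "y": 0, "z": 0, "yaw": 0, "hand": -1}
  ]
}}

```text
clock: 7.15
position: [0.4275, 0.1045, 0.0828]
ee_rot: [3.071, 0.662, 0.0]
force: [0.5, -0.0, -0.7]
width: 0.004
gripper_force: 0.0
```

The scene view shows the gripper at (362,205), pointing at the lying carton at (360,235). Everything else is undisturbed, and it has now held for 2.6 s. Next, the pan.

Emit:
{"api": "apply_moves", "payload": {
  "motion": [
    {"x": 0, "y": 0, "z": 4, "yaw": 0, "hand": -1},
    {"x": 0, "y": 2, "z": 8, "yaw": 0, "hand": -1},
    {"x": 0, "y": 6, "z": 10, "yaw": 0, "hand": -1},
    {"x": 0, "y": 11, "z": 10, "yaw": 0, "hand": -1},
    {"x": 0, "y": 16, "z": 10, "yaw": 0, "hand": -1},
    {"x": 0, "y": 20, "z": 10, "yaw": 0, "hand": -1},
    {"x": 0, "y": 22, "z": 8, "yaw": 0, "hand": -1},
    {"x": 0, "y": 22, "z": 4, "yaw": 0, "hand": -1},
    {"x": 0, "y": 22, "z": 1, "yaw": 0, "hand": -1},
    {"x": 0, "y": 22, "z": -0.5, "yaw": 0, "hand": -1}
  ]
}}

```text
clock: 8.4
position: [0.4269, 0.3239, 0.0762]
ee_rot: [3.07, 0.662, -0.003]
force: [-0.2, 0.9, -0.2]
width: 0.004
gripper_force: 0.0
```

Emit:
{"api": "apply_moves", "payload": {
  "motion": [
    {"x": 0, "y": 0, "z": 0, "yaw": 0, "hand": -1},
    {"x": 0, "y": 0, "z": 0, "yaw": 0, "hand": -1},
    {"x": 0, "y": 0, "z": 0, "yaw": 0, "hand": -1},
    {"x": 0, "y": 0, "z": 0, "yaw": 0, "hand": -1},
    {"x": 0, "y": 0, "z": 0, "yaw": 0, "hand": -1},
    {"x": 0, "y": 0, "z": 0, "yaw": 0, "hand": -1},
    {"x": 0, "y": 0, "z": 0, "yaw": 0, "hand": -1},
    {"x": 0, "y": 0, "z": 0, "yaw": 0, "hand": -1},
    {"x": 0, "y": 0, "z": 0, "yaw": 0, "hand": -1},
    {"x": 0, "y": 0, "z": 0, "yaw": 0, "hand": -1}
  ]
}}

```text
clock: 9.65
position: [0.4276, 0.3245, 0.0777]
ee_rot: [3.071, 0.662, -0.0]
force: [0.9, 0.0, 0.4]
width: 0.006
gripper_force: 0.0
```

Emit:
{"api": "apply_moves", "payload": {
  "motion": [
    {"x": 0, "y": 0, "z": 0, "yaw": 0, "hand": -1},
    {"x": 0, "y": 0, "z": 0, "yaw": 0, "hand": -1},
    {"x": 0, "y": 0, "z": 0, "yaw": 0, "hand": -1},
    {"x": 0, "y": 0, "z": 0, "yaw": 0, "hand": -1},
    {"x": 0, "y": 0, "z": 0, "yaw": 0, "hand": -1},
    {"x": 0, "y": 0, "z": 0, "yaw": 0, "hand": -1},
    {"x": 0, "y": 0, "z": 0, "yaw": 0, "hand": -1},
    {"x": 0, "y": 0, "z": 0, "yaw": 0, "hand": -1},
    {"x": 0, "y": 0, "z": 0, "yaw": 0, "hand": -1},
    {"x": 0, "y": 0, "z": 0, "yaw": 0, "hand": -1}
  ]
}}

```text
clock: 10.9
position: [0.4276, 0.3246, 0.0778]
ee_rot: [-3.071, -0.662, -0.0]
force: [0.7, 0.3, 0.3]
width: 0.005
gripper_force: 0.0
```

Run:
```python
from h import *
cv2.imwrite("pics/scene2.png",get_image("scene"))
o=observe();print(o["position"],o["clock"])
```

```text
[0.42756443 0.32451875 0.07774041] 10.95
```

View pics/scene2.png

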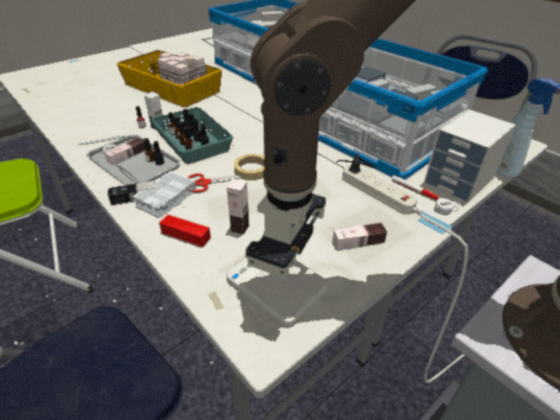

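The scene view shows the gripper at (288,235) over the scale at (280,285). The cartons stand as they did, and the arm is settled with the grasp point at about 0.097 m.

```bash
python3 -c "
from cell import *
print(sign_off())"
```

```text
the job is handed in; nothing more can be done
None
```

The arm pointed at the lying white and dark carton for about 2.6 s, then at the middle of the weighing pan for about 2.5 s, and stayed there; nothing looked touched or moved in the pictures, and the job is handed in (no verdict was returned).

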